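Radiator cap to the vent stop, drip pan under the overflow

ROBOT

A 6-joint arm with a two-finger parallel gripper is mounted at the origin on the work surface. World frame = base frame: x ahead of the robot, y to its left, z up, the work surface at z = 0. Lengths are in mm, angles in degrees, forces in N, time in s.
With the tool pointing down it reaches from about 300 to 850 mm from the base axis. Payload 4.2 kg.
Tool frame: the origin (TCP) lies midway between the tips of the shut fingers; the grasp point (between the pads) lies 19 mm behind it; z points along the fingers, y is the line along which they close (so a half turn about z gives the same grasp; the last joint's range is limited). The gripper opens to 91 mm and grips with 3 to 60 N. Pads are 32 mm wide; open, the fingers measure 118 mm over their backs; the gripper's body (76 mm by 178 mm) begins 60 mm behind the grasp point.
Start: joints at [76.146, 18.312, 89.639, -0, 72.044, -1.146], TCP at [126.493, 560.93, 213.976] pointing down, gripper open.
Joint ranges: [-177.97, 177.97], [-48.28, 115.42], [12.27, 149.76], [-77.06, 257.06], [2.81, 150.46], [-146.56, 146.56]. Speed limits (degrees/s): [147.25, 147.25, 180, 180, 180, 180].

INTERFACE

Orientations are given as [roll, pitch, yaw] about the fixed x, y, z axes, in that order (R = Rz(yaw) Ry(pitch) Rx(roll)).
In Python, from workcell import env gives the robot as it stands.
- The arm moves only by the shell command python3 -m jog 'ROWS' [FORCE]. ROWS is a JSON object of lists of equal length, an entry for each row: "jaw": the finger opening in mm, from 0 to 91.2; "slide": the shift along the tool's x, y, z in units of 30 mm (1.0 is 30 mm), a list of three; "spin": the turn about the tool's z in units of 8 degrees (1.0 is 8 degrees). In form: {"jaw": [jaw, ...], "slide": [[dx, dy, dz], ...], "spin": [spin, ...]}. A call has 1 to 10 rows; each row shifts and turns the commanded pose from where the row before left it, along the tool's axes as they then stand; what a row does not reach is not made up. A row lasts 1/10 s, in which the tool goes at most 50 mm and 8.59 degrees, less where a joint would pass 70% of its speed; a pose out of reach is approached as far as the arm can. A call is refused whole if a number of a shift passes 1 or a number of a turn 1, either way. A call with a gripper value outside its range is refused whole. The fingers move at their own pace and stop on an object; FORCE is the grip in N (left out, the last holds). Time passes only in rows, so rows that do not move let the fingers close. It gives the time, the measured TCP pose, the force, the opening and the grip force at its end, in the units of the state.
- env.state(): the state, without advancing time (a new reading comes with each control period).
- env.grab_frame(name): name is "scene" or "top"; returns the picture (384x512x3 uint8, red, green, blue); there is no depth.
- env.camera_model(name): a dict with "fx", "fy", "cx", "cy" (pixels), "camera_from_world" (4x4, takes a point from world to camera coordinates). Camera axes: x right, y up, looking along -z (the intrinsics and any distortion apply to the point x, -y, -z); pixel columns grow to the right and rows downward; lengths in mm; the calibration is good to about 2 mm. A picture is of the moment at which its call begins. camera_model takes no time and is no camera call.
- env.job_done(): hands the job in; it is judged then, once.
The state is a dict: "time_s": time; "qpos": joint angles; "qvel": joint speeds; "effort": joint torques, N m; "ee_pos": TCP position; "ee_rot": TCP orientation; "force": force on the tool from outside, world axes, zero at the start; "torque": the same for the moment, N m; "gripper_width": finger opening in mm; "gripper_force": force on a finger pad.
Only numpy, scipy, OpenCV 4.12 (cv2) and the standard library are available. Lean on these libraries where they do the work, as an engineer would, in place of code of your own. Each camera call takes 0.05 s, during which the arm holds its last target. There are 200 camera calls.

TASK

The radiator on the bench is about to be bled: first slide the black drip pan across the bench, without lifting it, until the open end of the radiator's overflow tube is over the middle of the pan. Then fit the pressure cap on the filler neck: lugs down through the two notches, press it down against its spring, and turn it clockwise to the first (vent) stop, a 45 degree turn, half way to locked - never on into the locked position. Finish while still holding the cap there in the gripper, pan under the tube, and leave everything else on the bench where it is.

Things in the scene. Friction and masses are not known exactly. Their poses are not given: they have to be found in the camera images.
- pan: The drip pan: open round black plastic dish, 133 mm across the rolled rim, 116 mm across the foot, 32 mm high, wall 3 mm, about 0.35 kg, loose on the bench. Origin: centre of its underside.
- radiator: Small aluminium radiator fixed on the bench in two steel feet: 240 mm long (its y), 50 mm thick (its x), feet 100 mm deep, top tank's top 210 mm above the bench. Origin: centre of its foot, on the bench; its -x face looks to the robot. The filler neck stands on the top tank at local x 0, y +85 mm.
- spout (a point): Open lower end of the copper overflow tube (8 mm thick), 75 mm above the bench, at local x -105, y +85 mm of the radiator. The tube leaves the neck level towards the radiator's -x, its top 15.5 mm below the flange's top face, and comes straight down to this end.
- neck: Brass filler neck, fixed upright on the radiator. Origin: centre of the flange's top face, 250 mm above the bench, 40 mm above the tank; z up; its x axis (along the radiator's length) runs through the two facing 15 mm wide notches. Flange 47 mm across, 4 mm thick; tube 36 mm outside, 31 mm inside. A tab bars turning the cap anticlockwise from the notches.
- seat (a point): Centre of the seat inside the neck on which the cap's plunger lands, 24 mm below the flange's top. Under the flange, turning clockwise seen from above, the lugs run free for about 47 degrees to the first (vent) stop, a step 5 mm deep; only a cap pressed over 5 mm deeper than the flange's underside gets past it, to locked at 90 degrees.
- cap: Pressure cap, loose, standing on its plunger: round, steel, 54 mm across, red disc on top, two facing ears along its x axis, 63 mm over their flat ends (20 mm wide). Same either way round. Origin: centre of the free plunger's underside; z up. Rim and ears 20.5 to 38.5 mm above it, top 40.5 mm. Rim 51 mm inside; two inward lugs, 10 mm wide, lie under the ears, tops 24 mm above the origin. 0.11 kg.
- ear (a point): Middle of the flat end of the cap's ear at its +x: 31.5 mm from the cap's axis, 30 mm above its origin.
- plunger (a joint): Travel of the cap's sprung plunger (m): 0 hanging free, grows as the cap is pressed on the seat. At 4 mm the lugs are just under the flange (cap's origin 28 mm below the flange's top, spring 7 N, 1.2 N more per mm); the cap bottoms on the flange 7 mm deeper, 16 N. Let go in the notches, it springs up.
- tin: Bystander: green tin, 62 mm across, 60 mm high. Origin: centre of its underside.
- wrench: Bystander: steel wrench 190 mm long, lying.
- screwdriver: Bystander: red-handled screwdriver 200 mm long, lying.
- spray: Bystander: blue bottle with a red cap, 65 mm across, 195 mm high, standing. Origin: centre of its underside.
- tape: Bystander: yellow roll of tape, 104 mm across, 36 mm high, lying flat. Origin: centre of its underside.
- mug: Bystander: blue mug, 80 mm across, 92 mm high. Origin: centre of its underside.
- clamp: Bystander: steel hose clamp, 42 mm across, 12 mm high, lying flat. Origin: centre of its underside.
Things that resemble listed ones, but are neither listed nor needed, are in the scene too. Several things look just like the pan: the one meant starts nearest to the robot's base. Leave any purple look-alike of the cap alone.

How it is judged:
By the outcome, as a careful person would: the job done as asked, in the order asked, and still so for the second after the job is handed in, while the arm keeps its last pose, push and grip.
It also fails if it takes over 72 s, if anything falls off the work surface, if the arm or the gripper's body presses on something with over 40 N, if the wrist force passes 120 N, or if a joint passes its speed limit or range.

## Working session

There is one attempt and no reset: what is moved stays moved. The work goes in short steps, Python scripts to look and compute and a shell command to move; the robot and the scene stay as the last step left them, time stands still between calls to the robot, and variables do not carry over. Pictures are saved under pics/ and viewed, at most 10 in all, crops included, and the job is handed in when it is done.

```bash
ls; mkdir -p pics; python3 - <<'E'
from workcell import env
import cv2,numpy as np
for n in("scene","top"):
    f=env.grab_frame(n); cv2.imwrite(f"pics/{n}0.png",cv2.resize(f[:,:,::-1],(800,600),interpolation=cv2.INTER_CUBIC))
    np.save(f"{n}0.npy",f)
    m=env.camera_model(n); print({k:(np.round(v,3).tolist() if not isinstance(v,str) else v) for k,v in m.items()})
s=env.state();print(s)
E
```

```text
pics
{'fx': 406.417, 'fy': 406.417, 'cx': 256.443, 'cy': 183.027, 'camera_from_world': [[0.701, 0.713, -0.004, -340.856], [-0.467, 0.464, 0.753, 135.814], [0.539, -0.525, 0.659, -1648.93], [0.0, 0.0, 0.0, 1.0]]}
{'fx': 349.936, 'fy': 349.936, 'cx': 249.022, 'cy': 189.699, 'camera_from_world': [[-0.013, -1.0, 0.007, -7.246], [0.999, -0.012, 0.052, -507.021], [-0.052, 0.008, 0.999, -1147.904], [0.0, 0.0, 0.0, 1.0]]}
{'time_s': 0.1, 'qpos': array([ 7.61464154e+01,  1.83474533e+01,  8.96997043e+01, -4.10600740e-04,
        7.20427449e+01, -1.14712192e+00]), 'qvel': array([-0.10030334, -0.09074385, -0.0834088 , -0.04157979,  0.04065401,
        0.11890889]), 'effort': array([ 1.46013386e-03, -4.13327229e+01, -2.32507128e+01,  7.28419446e-02,
        4.21545119e-02, -6.26168412e-05]), 'ee_pos': array([126.38079575, 560.47986709, 213.20765276]), 'ee_rot': array([-1.79910108e+02, -1.40950056e-03,  1.67293663e+02]), 'force': array([-0.23823178, -0.30464808, -1.05741792]), 'torque': array([ 0.01614967, -0.03193564, -0.04397408]), 'gripper_force': 0.0, 'gripper_width': 91.5077051231401}
```

View pics/scene0.png

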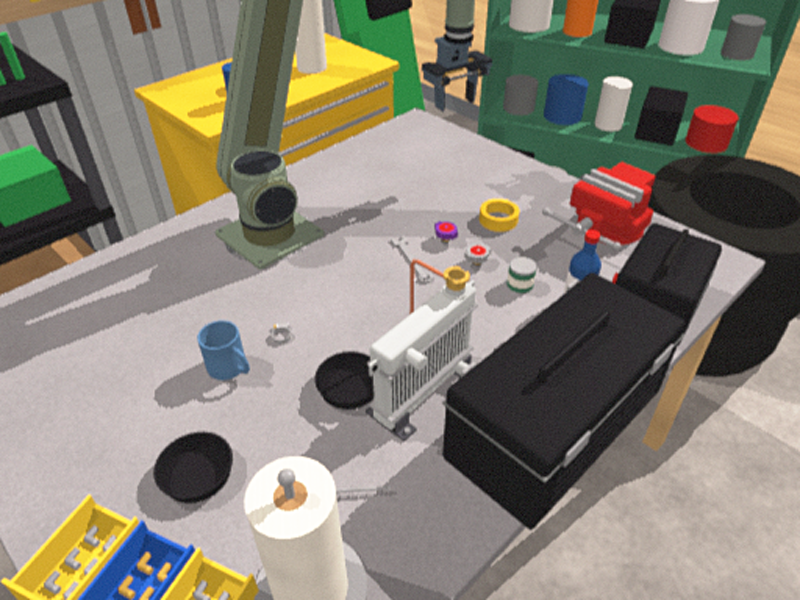

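View pics/top0.png

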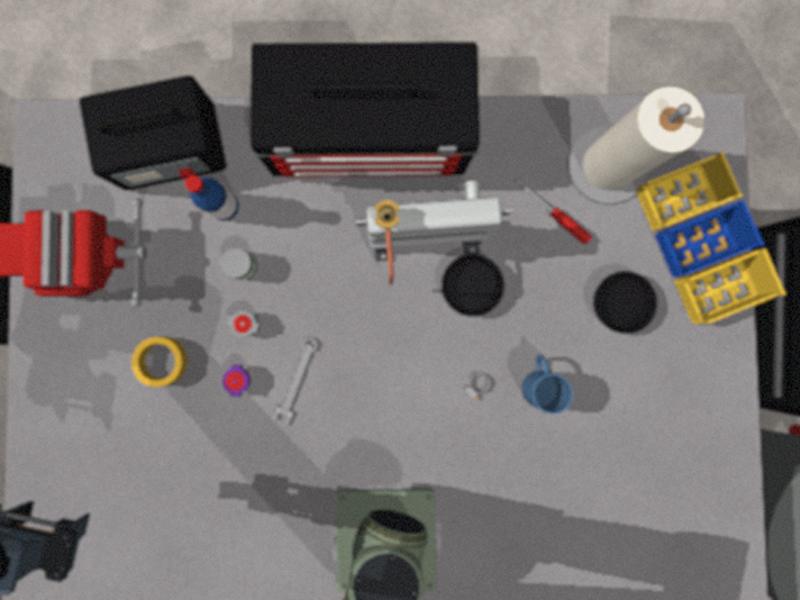

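The nearest black pan is in the top view at (473,285), with the radiator neck at (387,214), the tube end near (390,282), and the cap (grey) at (243,323). The purple decoy is at (236,380). Next I'll enlarge these areas to measure them.

```bash
cat > h.py <<'E'
from workcell import env
import cv2,numpy as np
from scipy.optimize import least_squares
def proj(n,p):
    m=env.camera_model(n);T=np.array(m["camera_from_world"]);c=np.atleast_2d(p)@T[:3,:3].T+T[:3,3]
    return np.c_[m["fx"]*c[:,0]/-c[:,2]+m["cx"],-m["fy"]*c[:,1]/-c[:,2]+m["cy"]]
def tri(a,b):  # top px, scene px
    r=least_squares(lambda p:np.r_[proj("top",p)[0]-a,proj("scene",p)[0]-b],[500,0,50]);return r.x.round(1),r.fun.round(2)
def atz(n,px,z):
    r=least_squares(lambda p:proj(n,[p[0],p[1],z])[0]-px,[500,0]);return r.x.round(1)
def crop(f,boxes,s,name):
    ims=[]
    for x0,x1,y0,y1 in boxes:
        c=cv2.resize(f[y0:y1,x0:x1,::-1],None,fx=s,fy=s,interpolation=cv2.INTER_CUBIC)
        for x in range((x0+9)//10*10,x1,10): cv2.line(c,((x-x0)*s,0),((x-x0)*s,6),(0,255,0),1);cv2.putText(c,str(x),((x-x0)*s+1,16),0,.35,(0,255,0),1)
        for y in range((y0+9)//10*10,y1,10): cv2.line(c,(0,(y-y0)*s),(6,(y-y0)*s),(0,255,0),1);cv2.putText(c,str(y),(8,(y-y0)*s+4),0,.35,(0,255,0),1)
        ims.append(c)
    H=max(c.shape[0] for c in ims)
    cv2.imwrite(name,np.hstack([cv2.copyMakeBorder(c,0,H-c.shape[0],0,4,cv2.BORDER_CONSTANT) for c in ims]))
E
python3 - <<'E'
from h import *
crop(np.load("top0.npy"),[(225,330,115,205),(135,175,190,260)],5,"pics/tc.png")
crop(np.load("scene0.npy"),[(195,310,160,280),(275,315,135,175)],5,"pics/sc.png")
E
```

```text
(no output)
```

View pics/tc.png

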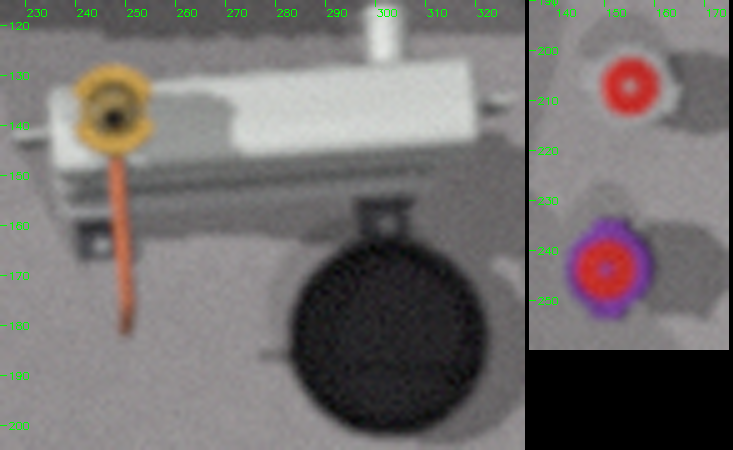

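View pics/sc.png

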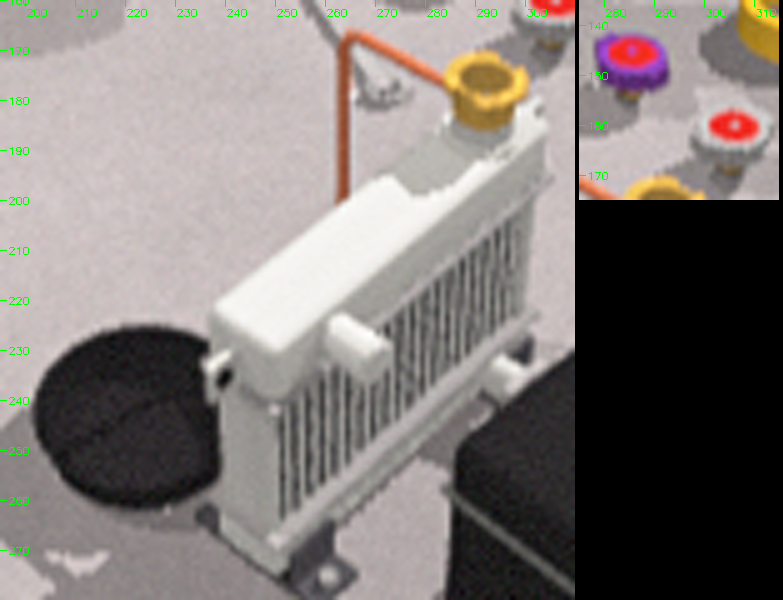

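The top crop shows the neck at (247.2,136.4), the tube end near (249.8,181) and the pan rim centre at (302.4,181.8). In the scene crop, the neck is at (292,175.6) and the tube bend at (264.4,167). I'll triangulate these, then enlarge the cap to read its ear direction.

```bash
python3 - <<'E'
from h import *
print("neck",tri([247.2,136.4],[292,175.6]))
print("cap top",tri([154.8,206.8],[305.4,159.8]))
nk=[atz(c,p,250) for c,p in(("top",[247.2,136.4]),("scene",[292,175.6]))];print(nk)
print("cap@40.5",atz("top",[154.8,206.8],40.5),atz("scene",[305.4,159.8],40.5))
print("tube bend scene@231",atz("scene",[264.4,167],230.5))
print("pan rim",atz("top",[302.4,181.8],32))
# tank edges direction: bottom edge and right end, top view
a=[atz("top",[225+x/5-.4,115+y/5-.4],210) for x,y in((52,170),(477,137),(470,62))];print(a)
# radiator fit x,y,yaw from neck(2), bend(scene), tube end(top)
obs=[("top",(0,85,250),(247.2,136.4)),("scene",(0,85,250),(292,175.6)),("scene",(-105,85,230.5),(264.4,167)),("scene",(-105,85,190),(263.4,185)),("top",(-60,85,230.5),(248.6,225-60.4+0))]
def w(v,p):
    c,s=np.cos(v[2]),np.sin(v[2]);return [v[0]+c*p[0]-s*p[1],v[1]+s*p[0]+c*p[1],p[2]]
r=least_squares(lambda v:np.concatenate([proj(n,w(v,p))[0]-o for n,p,o in obs[:4]]),[650,0,0]);v=r.x
print("rad",v[:2],np.degrees(v[2]),r.fun.round(1))
sp=w(v,(-105,85,75));print("spout",np.round(sp,1),proj("top",sp),proj("top",w(v,(-105,85,225))),"neck",np.round(w(v,(0,85,250)),1))
f=np.mean([env.grab_frame("top").astype(float) for _ in range(8)],0);g=np.mean([env.grab_frame("scene").astype(float) for _ in range(8)],0)
np.save("tA.npy",f);np.save("sA.npy",g)
def st(f): return np.clip((f-60)*1.25,0,255).astype(np.uint8)
crop(st(f),[(140,170,192,222)],13,"pics/a.png");crop(st(g),[(290,320,145,175)],13,"pics/b.png")
cv2.imwrite("pics/cap.png",np.hstack([cv2.imread("pics/a.png"),cv2.imread("pics/b.png")]))
E
```

```text
neck (array([637.5,  -8.2, 248.1]), array([-0.14, -0.13, -0.2 ,  0.02]))
cap top (array([453.8, 291.7,  38. ]), array([ 0.07,  0.07,  0.11, -0.02]))
[array([636.7,  -8.6]), array([639.2,  -9.5])]
cap@40.5 [454.  291.2] [455.5 288.7]
tube bend scene@231 [541.2 -19.7]
pan rim [ 529.7 -188.3]
[array([611.2,  25.4]), array([ 627. , -210.8]), array([ 669.2, -207.9])]
rad [662.45783033 -91.2635621 ] 12.335502513229299 [-0.2 -2.8  1.7  0.6 -2.5  1.7 -1.6 -5.8]
spout [541.7 -30.7  75. ] [[254.47029266 177.56439375]] [[255.72906209 172.80703469]] neck [644.3  -8.2 250. ]
```

View pics/cap.png

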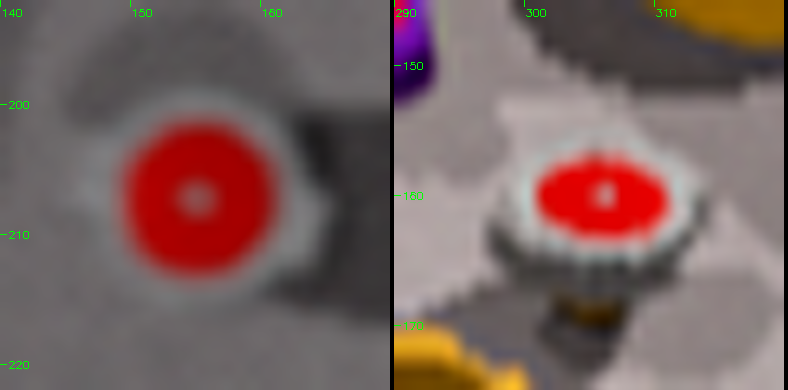

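The cap sits at the crop centre with its ears about 83° in world (left ear (147,206), right ear (165,208) native). The tube observation I guessed was wrong, so I'll refit from clean points and overlay the result to check the cap yaw, neck notches and spout.

```bash
python3 - <<'E'
from h import *
p=[atz("top",[225+x/5-.4,115+y/5-.4],230.5) for x,y in((116,160),(121,250))];d=p[0]-p[1];print(p,"yaw tube",np.degrees(np.arctan2(d[1],d[0])))
for yaw in(3.8,5):
    c,s=np.cos(np.radians(yaw)),np.sin(np.radians(yaw));N=np.array([637,-8.5]);sp=N+[-105*c,-105*s]
    print(yaw,"spout",sp,proj("top",[*sp,75]),proj("top",[*sp,220]),proj("scene",[*sp,230.5]))
def st(f): return np.clip((f-60)*1.25,0,255).astype(np.uint8)
out=[]
S=13
def draw(f,n,x0,y0,w,items):
    c=cv2.resize(st(f)[y0:y0+w,x0:x0+w,::-1],None,fx=S,fy=S,interpolation=cv2.INTER_CUBIC)
    for P,col in items:
        q=((proj(n,P)-[x0,y0]+.5)*S).astype(int);cv2.polylines(c,[q],True,col,1)
    return c
t=np.linspace(0,6.3,60)
def circ(cx,cy,z,r):return np.c_[cx+r*np.cos(t),cy+r*np.sin(t),0*t+z]
def rect(cx,cy,z,L,W,a):
    a=np.radians(a);u=np.array([np.cos(a),np.sin(a)]);v=np.array([-u[1],u[0]]);C=np.array([cx,cy])
    return np.array([[*(C+i*L/2*u+j*W/2*v),z] for i,j in((1,1),(1,-1),(-1,-1),(-1,1))])
C=(454.3,290.8);G=(0,255,0)
cap=[(circ(*C,38.5,27),G),(rect(*C,38.5,63,20,83),G)]
N=(637.2,-8.6);nk=[(circ(*N,250,23.5),G),(rect(*N,250,50,15,93.8),(255,0,0))]
T=np.load("tA.npy");A=np.load("sA.npy")
cv2.imwrite("pics/ov.png",np.vstack([np.hstack([draw(T,"top",143,196,23,cap),draw(A,"scene",294,149,23,cap)]),np.hstack([draw(T,"top",236,125,23,nk),draw(A,"scene",281,164,23,nk)])]))
E
```

```text
[array([612.8, -10. ]), array([563.7, -12.1])] yaw tube 2.4490397383581626
3.8 spout [532.23084583 -15.45875954] [[249.67898853 180.63046211]] [[250.16428887 176.51731611]] [[263.25575668 165.0022042 ]]
5 spout [532.3995567  -17.65135299] [[250.37538323 180.5686173 ]] [[250.96617793 176.44621346]] [[262.77362856 165.35446075]]
```

View pics/ov.png

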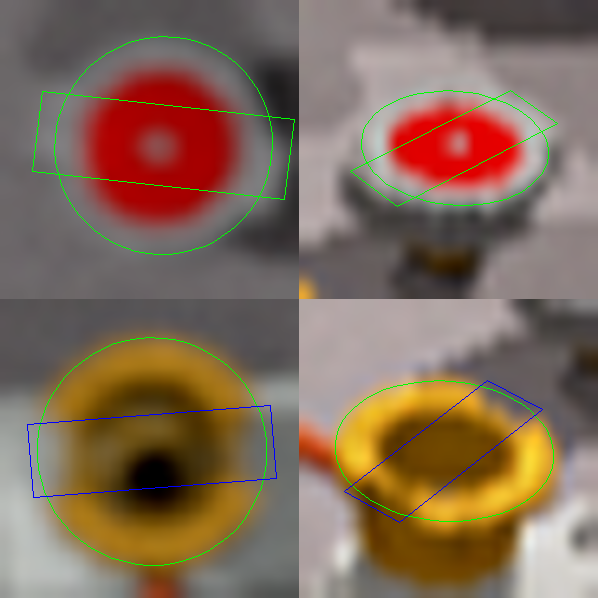

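Cap ≈ (454.3, 291.5) with ears at 83° yaw. Neck ≈ (637.4, −9.2), notch axis at 93.8°. Spout ≈ (532.4, −16.2) and pan ≈ (529.7, −188.3). Measured heights are 248 for the neck and 38 for the cap, against 250 and 40.5 given. The plan is to cradle the pan between the open fingers from the −y/−x side. I'll rise first, then swing over at z≈300.

```bash
python3 -m jog '{"jaw":[91,91,91,91,91,91,91,91,91,91],"slide":[[-0.5,0,-0.9],[-1,0,-1],[-1,0,-1],[-1,0,0],[-1,0,0],[-1,0,0],[-1,0,0],[-1,0,0],[-1,0,0],[-1,0,0]],"spin":[0.2,0.37,0.37,0.37,0.37,0.37,0.37,0.37,0.37,0.37]}' 20
python3 -m jog '{"jaw":[91,91,91,91,91,91,91,91,91,91],"slide":[[-1,0,0],[-1,0,0],[-1,0,0],[-1,0,0],[-1,0,0],[-1,0,0],[-1,0,0],[-1,0,0],[-1,0,0],[-1,0,0]],"spin":[0.37,0.37,0.37,0.37,0.37,0.37,0.37,0.37,0.37,0.37]}'
python3 -m jog '{"jaw":[91,91,91,91,91,91,91,91,91,91],"slide":[[-1,0,0],[-1,0,0],[-1,0,0],[-1,0,0],[-1,0,0],[-1,0,0],[-1,0,0],[-1,0,0],[-1,0,0],[-1,0,0]],"spin":[0.37,0.37,0.37,0.37,0.37,0.37,0.37,0.37,0.37,0.37]}'
```

```text
time_s: 1.9
ee_pos: [382.4, 439.0, 300.9]
ee_rot: [180.0, -0.0, 138.9]
force: [-0.1, -0.7, -0.3]
gripper_width: 91.0
gripper_force: 0.0
time_s: 2.9
ee_pos: [555.2, 197.7, 300.9]
ee_rot: [180.0, -0.0, 109.3]
force: [0.9, 0.5, -0.4]
gripper_width: 91.2
gripper_force: 0.0
time_s: 3.9
ee_pos: [586.2, -97.4, 300.8]
ee_rot: [-180.0, -0.0, 79.7]
force: [-0.4, 0.4, -0.3]
gripper_width: 91.0
gripper_force: 0.0
```

```bash
cat > to.py <<'E'
import sys,numpy as np
from workcell import env
x,y,z,yaw=map(float,sys.argv[1:5]);s=env.state();p=s["ee_pos"];a=np.radians(s["ee_rot"][2])
d=np.array([x,y])-p[:2];ex=np.array([np.cos(a),np.sin(a)]);ey=np.array([np.sin(a),-np.cos(a)])
dy=(s["ee_rot"][2]-yaw+180)%360-180
print("at",p.round(1),s["ee_rot"].round(2),"q6",s["qpos"][5].round(1),"F",s["force"].round(1),"t",round(s["time_s"],1),"w",round(s["gripper_width"],1))
print("slide units (tool axes now)",(d@ex/30).round(3),(d@ey/30).round(3),((p[2]-z)/30).round(3),"spin",round(dy/8,3))
E
python3 to.py 474.7 -283.5 12 60
```

```text
at [586.2 -97.4 300.8] [-1.800e+02 -1.000e-02  7.973e+01] q6 -0.3 F [-0.4  0.4 -0.3] t 3.9 w 91.0
slide units (tool axes now) -6.767 -2.552 9.627 spin 2.466
```

```bash
python3 -m jog '{"jaw":[91,91,91,91,91,91,91,91,91,91],"slide":[[-0.97,-0.37,0],[-0.97,-0.36,0],[-0.97,-0.36,0],[-0.96,-0.36,0.3],[-0.96,-0.36,0.8],[-0.96,-0.36,1],[-0.96,-0.36,1],[0,0,1],[0,0,1],[0,0,1]],"spin":[0,0,0,0,0,0,0,0.82,0.82,0.82]}'
python3 -m jog '{"jaw":[91,91,91,91],"slide":[[0,0,1],[0,0,1],[0,0,0.8],[0,0,0.4]],"spin":[0,0,0,0]}'; python3 to.py 474.7 -283.5 12 60; python3 - <<'E'
from h import *
f=env.grab_frame("top");g=env.grab_frame("scene")
a=f[150:250,225:355];b=g[190:310,150:290]
cv2.imwrite("pics/p1.png",np.hstack([cv2.resize(a,(390,300)),cv2.resize(b,(350,300))])[:,:,::-1])
E
```

```text
time_s: 4.9
ee_pos: [475.7, -282.5, 116.9]
ee_rot: [180.0, -0.0, 59.9]
force: [-0.1, -0.2, -0.0]
gripper_width: 90.8
gripper_force: 0.0
time_s: 5.3
ee_pos: [474.9, -281.5, 19.9]
ee_rot: [-179.8, -0.0, 60.2]
force: [0.3, -0.3, -0.9]
gripper_width: 90.8
gripper_force: 0.0
at [ 474.9 -281.5   19.9] [-1.798e+02 -1.000e-02  6.017e+01] q6 -2.0 F [ 0.3 -0.3 -0.9] t 5.3 w 90.8
slide units (tool axes now) -0.062 0.029 0.263 spin 0.021
```

View pics/p1.png

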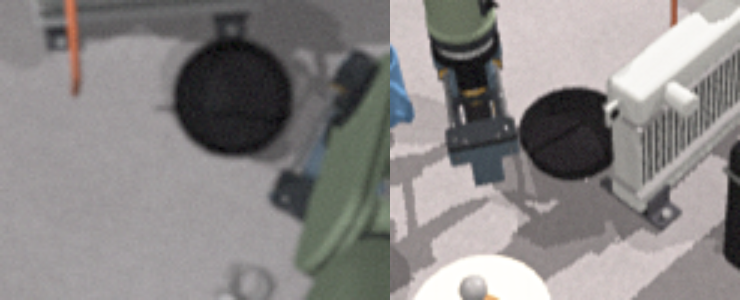

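The top view (left half) shows the fingers straddling the pan's near side, about 46 mm off, and the arm is clear of the mug and radiator. First I'll approach along tool +x, then push in +y.

```bash
python3 -m jog '{"jaw":[91,91,91,91],"slide":[[0.4,0,0],[0.4,0,0],[0.3,0,0],[0,0,0]],"spin":[0,0,0,0]}'
python3 to.py 495 -71.6 12 60
```

```text
time_s: 5.8
ee_pos: [493.6, -252.3, 22.8]
ee_rot: [179.9, -0.0, 60.3]
force: [-0.1, -0.1, 0.2]
gripper_width: 90.8
gripper_force: 0.0
at [ 493.6 -252.3   22.8] [ 1.799e+02 -2.000e-02  6.029e+01] q6 1.4 F [-0.1 -0.1  0.2] t 5.8 w 90.8
slide units (tool axes now) 5.254 -2.944 0.36 spin 0.037
```

```bash
python3 -m jog '{"jaw":[91,91,91,91,91,91,91,91,91,91],"slide":[[0,0,0.3],[0.29,-0.16,0],[0.29,-0.16,0],[0.29,-0.16,0],[0.29,-0.16,0],[0.29,-0.16,0],[0.29,-0.16,0],[0.29,-0.16,0],[0.29,-0.16,0],[0.29,-0.16,0]],"spin":[0,0,0,0,0,0,0,0,0,0]}'
python3 to.py 495 -71.6 12 60
python3 - <<'E'
from h import *
f=env.grab_frame("top");g=env.grab_frame("scene")
a=f[150:250,225:355];b=g[150:300,180:320]
cv2.imwrite("pics/p2.png",np.hstack([cv2.resize(a,(390,300)),cv2.resize(b,(280,300))])[:,:,::-1])
d=(f[160:205,245:310].max(2)<45);ys,xs=np.where(d);print(len(xs),np.median(xs)+245,ys.mean()+160)
E
```

```text
time_s: 6.8
ee_pos: [493.8, -163.2, 13.0]
ee_rot: [180.0, -0.0, 60.2]
force: [0.8, -0.7, 0.7]
gripper_width: 91.0
gripper_force: 0.5
at [ 493.8 -163.2   13. ] [180.    -0.    60.18] q6 10.3 F [ 0.8 -0.7  0.7] t 6.8 w 91.0
slide units (tool axes now) 2.67 -1.484 0.032 spin 0.022
818 275.0 182.2249388753056
```

View pics/p2.png

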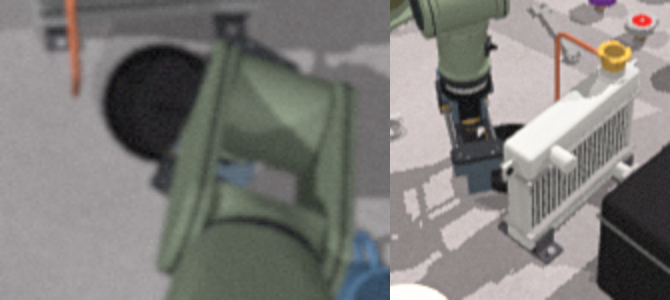

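The pan is following in the cradle, with its left edge at native column 259.7 and centre near (279.5,184), which puts it at about x 524, y −108. I'll keep pushing with a slight +x bias, slowing toward the end.

```bash
python3 -m jog '{"jaw":[91,91,91,91,91,91,91,91,91,91],"slide":[[0.3,-0.15,0],[0.3,-0.15,0],[0.3,-0.15,0],[0.3,-0.15,0],[0.3,-0.15,0],[0.3,-0.15,0],[0.3,-0.15,0],[0.2,-0.1,0],[0.15,-0.07,0],[0,0,0]],"spin":[0,0,0,0,0,0,0,0,0,0]}'
python3 to.py 497 -71.6 12 60
python3 - <<'E'
from h import *
f=np.mean([env.grab_frame("top").astype(float) for _ in range(3)],0)
crop(np.clip(f*1.6,0,255).astype(np.uint8),[(215,315,140,210)],7,"pics/p3.png")
for C in ((530,-16),):
    print(proj("top",[[C[0],C[1]+66.5,32],[C[0]-66.5,C[1],32],[C[0]+66.5,C[1],32],[C[0],C[1],32]]).round(1))
E
```

```text
time_s: 7.9
ee_pos: [498.4, -81.5, 12.9]
ee_rot: [-180.0, -0.0, 60.2]
force: [-0.5, -1.2, 0.1]
gripper_width: 90.6
gripper_force: 0.3
at [498.4 -81.5  12.9] [-179.97   -0.     60.21] q6 19.2 F [-0.5 -1.2  0.1] t 7.9 w 90.6
slide units (tool axes now) 0.262 -0.205 0.029 spin 0.027
[[229.4 182.6]
 [250.  202.7]
 [249.5 162.1]
 [249.7 182.3]]
```

View pics/p3.png

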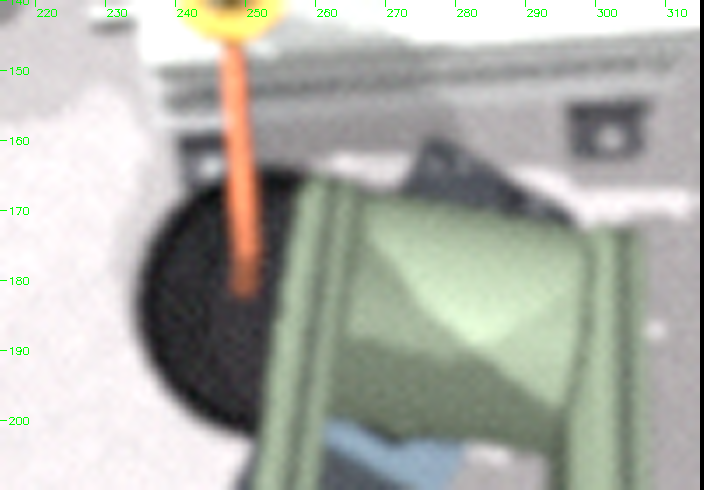

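The pan's left edge is at column 233.6, so its centre is about (253.5,183.7), leaving it roughly 12 mm short in y and 3–4 mm in x. The arm is clear of the tube. One last small push, then retreat.

```bash
python3 -m jog '{"jaw":[91,91,91,91,91,91],"slide":[[0.1,-0.03,0],[0.1,-0.03,0],[0.1,-0.03,0],[0.08,-0.02,0],[0.04,0,0],[0,0,0]],"spin":[0,0,0,0,0,0]}'
python3 to.py 497 -71.6 12 60
python3 -m jog '{"jaw":[91,91,91,91,91,91,91,91],"slide":[[-0.3,0,0],[-0.7,0,0],[-1,0,0],[-1,0,-0.5],[-0.5,0,-1],[0,0,-1],[0,0,-1],[0,0,-1]],"spin":[0,0,0,0,0,0,0,0]}'
python3 -m jog '{"jaw":[91,91,91,91,91,91],"slide":[[0,0,-1],[0,0,-1],[0,0,-1],[0,0,-1],[0,0,-1],[-0,0,-1]],"spin":[0,0,0,0,0,0]}'
python3 to.py 454.3 291.5 120 173
python3 - <<'E'
from h import *
f=np.mean([env.grab_frame("top").astype(float) for _ in range(3)],0);np.save("t4.npy",f)
g=np.mean([env.grab_frame("scene").astype(float) for _ in range(3)],0)
a=f.max(2)[155:215,225:275]<42
n,l,s,c=cv2.connectedComponentsWithStats(a.astype(np.uint8));i=1+s[1:,4].argmax();print(s[i]+[225,155,0,0,0],c[i]+[225,155])
crop(np.clip(f*1.6,0,255).astype(np.uint8),[(215,280,150,210)],6,"pics/a.png");crop(np.clip(g*1.3,0,255).astype(np.uint8),[(220,280,160,230)],6,"pics/b.png")
A,B=cv2.imread("pics/a.png"),cv2.imread("pics/b.png");H=420
cv2.imwrite("pics/p4.png",np.hstack([cv2.copyMakeBorder(A,0,H-A.shape[0],0,0,0),B]))
E
```

```text
time_s: 8.65
ee_pos: [498.5, -70.2, 12.4]
ee_rot: [-179.7, 0.3, 60.2]
force: [-7.3, -5.9, 2.8]
gripper_width: 91.0
gripper_force: 5.8
at [498.5 -70.2  12.4] [-179.66    0.25   60.23] q6 20.7 F [-7.3 -5.9  2.8] t 8.7 w 91.0
slide units (tool axes now) -0.066 -0.02 0.012 spin 0.029
time_s: 9.45
ee_pos: [450.0, -161.0, 149.4]
ee_rot: [179.9, -0.1, 60.1]
force: [-0.2, -0.3, 0.4]
gripper_width: 91.3
gripper_force: 0.0
time_s: 10.05
ee_pos: [450.0, -160.6, 329.4]
ee_rot: [179.9, -0.1, 60.2]
force: [1.2, 0.0, -0.3]
gripper_width: 91.1
gripper_force: 0.0
at [ 450.  -160.6  329.4] [ 1.7991e+02 -6.0000e-02  6.0160e+01] q6 8.8 F [ 1.2  0.  -0.3] t 10.1 w 91.1
slide units (tool axes now) 13.145 -7.375 6.979 spin -14.105
[233 165  37  37 827] [250.52962515 183.9637243 ]
```

View pics/p4.png

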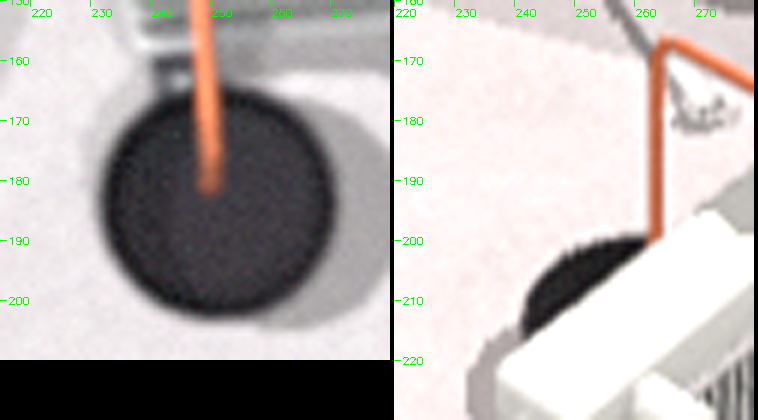

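The pan centre is about (526.5, −19.5), within roughly 6 mm of the spout point (tube end at native (249.5,181)), and the pan just touches the radiator's foot. That puts it under the tube. Next is the cap. My ten viewed pictures are used up, so from here I rely on numbers only.

```bash
python3 -m jog '{"jaw":[91,91,91,91,91,91,91,91,91,91],"slide":[[0.94,-0.53,0],[0.94,-0.53,0],[0.94,-0.53,0],[0.94,-0.53,0],[0.94,-0.53,0],[0.94,-0.53,0],[0.94,-0.53,0],[0.94,-0.53,0],[0.94,-0.53,0],[0.94,-0.53,0]],"spin":[0,0,0,0,0,0,0,0,0,0]}'
python3 -m jog '{"jaw":[91,91,91,91,91,91,91,91,91,91],"slide":[[0.94,-0.53,0],[0.94,-0.53,0],[0.94,-0.53,0],[0.94,-0.52,0],[0,0,0],[0,0,0.3],[0,0,0.7],[0,0,0.8],[0,0,0.8],[0,0,0.8]],"spin":[0,0,0,0,-1,-1,-1,-1,-1,-1]}'
python3 -m jog '{"jaw":[91,91,91,91,91,91,91,91,91,91],"slide":[[0,0,0.5],[0,0,0.5],[0,0,0.5],[0,0,0.5],[0,0,0.5],[0,0,0.5],[0,0,0.4],[0,0,0.2],[0,0,0],[0,0,0]],"spin":[-1,-1,-1,-1,-1,-1,-1,-1,-0.1,0]}'
python3 to.py 454.3 291.5 15 173
python3 - <<'E'
from h import *
f=np.mean([env.grab_frame("scene").astype(float) for _ in range(3)],0)[150:172,294:318]
m=(f[:,:,0]>130)&(f[:,:,1]<90)&(f[:,:,2]<90);y,x=np.where(m);print(len(x),x.mean()+294,y.mean()+150)
E
```

```text
time_s: 11.35
ee_pos: [451.4, 164.3, 326.4]
ee_rot: [-179.9, 0.1, 60.2]
force: [0.9, -0.6, -0.5]
gripper_width: 90.9
gripper_force: 0.0
time_s: 12.35
ee_pos: [452.5, 292.0, 223.5]
ee_rot: [-179.8, 0.0, 108.5]
force: [0.5, -0.2, 0.5]
gripper_width: 91.1
gripper_force: 0.0
time_s: 13.35
ee_pos: [452.9, 292.2, 117.2]
ee_rot: [-180.0, -0.1, 172.8]
force: [0.3, 0.4, 0.0]
gripper_width: 90.9
gripper_force: 0.0
at [452.9 292.2 117.2] [-1.7995e+02 -8.0000e-02  1.7283e+02] q6 -51.2 F [0.3 0.4 0. ] t 13.3 w 90.9
slide units (tool axes now) -0.05 -0.017 3.407 spin -0.022
33 305.3636363636364 159.9090909090909
```

```bash
python3 -m jog '{"jaw":[91,91,91,91,91,91,91,91],"slide":[[-0.05,-0.02,0],[0,0,0.6],[0,0,0.6],[0,0,0.6],[0,0,0.6],[0,0,0.6],[0,0,0.4],[0,0,0]],"spin":[0,0,0,0,0,0,0,0]}'
python3 -m jog '{"jaw":[85,80,75,70,67,64,62,60,58,58],"slide":[[0,0,0],[0,0,0],[0,0,0],[0,0,0],[0,0,0],[0,0,0],[0,0,0],[0,0,0],[0,0,0],[0,0,0]],"spin":[0,0,0,0,0,0,0,0,0,0]}' 15
python3 to.py 454.3 291.5 15 173; python3 -c "
from workcell import env;s=env.state();print(s['gripper_force'],s['torque'])"
```

```text
time_s: 14.3
ee_pos: [453.9, 291.1, 14.7]
ee_rot: [-179.9, -0.1, 172.9]
force: [-1.1, 0.5, -0.4]
gripper_width: 91.0
gripper_force: 0.0
time_s: 15.3
ee_pos: [454.8, 291.7, 16.0]
ee_rot: [180.0, 0.0, 173.0]
force: [-1.0, -0.9, 2.0]
gripper_width: 64.8
gripper_force: 15.0
at [454.8 291.7  16. ] [1.7999e+02 1.0000e-02 1.7297e+02] q6 -51.5 F [-1.  -0.9  2. ] t 15.3 w 64.8
slide units (tool axes now) 0.016 -0.009 0.034 spin -0.003
15.000142324715853 [-0.05505089  0.01105345  0.01684563]
```

```bash
python3 -m jog '{"jaw":[58,58,58],"slide":[[0,0,0],[0,0,0],[0,0,0]],"spin":[0,0,0]}' 45
python3 -m jog '{"jaw":[80,80,80,60,58,58,58,58],"slide":[[0,0,0],[0,0,0],[0,0,0],[0,0,0],[0,0,0],[0,0,0],[0,0,0],[0,0,0]],"spin":[0,0.3,0.3,0,0,0,0,0]}' 15
python3 to.py 454.3 291.5 15 173
```

```text
time_s: 15.6
ee_pos: [454.8, 291.7, 16.0]
ee_rot: [180.0, 0.0, 173.0]
force: [-1.2, -0.6, 1.9]
gripper_width: 63.7
gripper_force: 45.0
time_s: 16.4
ee_pos: [454.6, 291.6, 15.8]
ee_rot: [-180.0, -0.0, 168.2]
force: [0.2, -0.1, -1.1]
gripper_width: 63.8
gripper_force: 15.0
at [454.6 291.6  15.8] [-1.7999e+02 -2.0000e-02  1.6818e+02] q6 -46.7 F [ 0.2 -0.1 -1.1] t 16.4 w 63.8
slide units (tool axes now) 0.009 -0.005 0.027 spin -0.602
```

```bash
python3 -m jog '{"jaw":[58,58,58],"slide":[[0,0,0],[0,0,0],[0,0,0]],"spin":[0,0,0]}' 50
python3 - <<'E'
from h import *
print(np.mean([ (env.grab_frame("scene") is None) or env.state()["gripper_width"] for _ in range(6)]))
E
```

```text
time_s: 16.7
ee_pos: [454.7, 291.7, 15.9]
ee_rot: [180.0, 0.0, 168.2]
force: [0.6, -0.1, -0.8]
gripper_width: 63.2
gripper_force: 50.0
63.11278468575304
```

The width is now 63.1 mm, so the pads sit flush on the ears and the cap axis is at 78.2° (yaw − 90). I'll lift and go above the neck.

```bash
python3 -m jog '{"jaw":[58,58,58,58,58,58,58,58,58,58],"slide":[[0,0,-0.4],[0,0,-0.8],[0,0,-1],[0,0,-1],[0,0,-1],[0,0,-1],[0,0,-1],[0,0,-1],[0,0,-1],[0,0,-1]],"spin":[0,0,0,0,0,-0.4,-0.4,-0.4,-0.4,-0.35]}' 50
python3 -m jog '{"jaw":[58,58,58],"slide":[[0,0,-0.7],[0,0,-0.5],[0,0,0]],"spin":[0,0,0]}'
python3 to.py 637.4 -9.2 330 -176.2
```

```text
time_s: 18.0
ee_pos: [454.3, 291.4, 294.2]
ee_rot: [180.0, 0.1, -176.1]
force: [0.4, -0.7, -1.6]
gripper_width: 62.8
gripper_force: 50.0
time_s: 18.3
ee_pos: [455.3, 292.0, 331.2]
ee_rot: [179.8, 0.3, -176.2]
force: [0.7, -0.5, -1.5]
gripper_width: 63.1
gripper_force: 50.0
at [455.3 292.  331.2] [ 179.84    0.3  -176.23] q6 -62.3 F [ 0.7 -0.5 -1.5] t 18.3 w 63.1
slide units (tool axes now) -5.397 -10.417 0.039 spin -0.004
```

```bash
python3 -m jog '{"jaw":[58,58,58,58,58,58,58,58,58,58],"slide":[[-0.3,-0.5,0],[-0.45,-0.9,0],[-0.5,-0.95,0],[-0.5,-0.95,0],[-0.5,-0.95,0],[-0.5,-0.95,0],[-0.5,-0.95,0],[-0.5,-0.95,0],[-0.5,-0.95,0],[-0.5,-0.95,0]],"spin":[0,0,0,0,0,0,0,0,0,0]}'
python3 -m jog '{"jaw":[58,58,58,58,58,58],"slide":[[-0.45,-0.9,0.3],[-0.2,-0.5,0.6],[0,0,0.4],[0,0,0.2],[0,0,0],[0,0,0]],"spin":[0,0,0,0,0,0]}'
python3 to.py 637.4 -9.2 280 -176.2
```

```text
time_s: 19.3
ee_pos: [614.6, 30.4, 327.1]
ee_rot: [180.0, -0.1, -176.2]
force: [0.5, 0.3, -0.7]
gripper_width: 62.8
gripper_force: 50.0
time_s: 19.9
ee_pos: [636.7, -7.9, 283.7]
ee_rot: [180.0, 0.1, -176.2]
force: [0.1, 0.1, -0.7]
gripper_width: 63.1
gripper_force: 50.0
at [636.7  -7.9 283.7] [ 1.7998e+02  5.0000e-02 -1.7615e+02] q6 -95.6 F [ 0.1  0.1 -0.7] t 19.9 w 63.1
slide units (tool axes now) -0.021 -0.044 0.123 spin 0.006
```

```bash
python3 - <<'E'
from h import *
g=np.mean([env.grab_frame("scene").astype(float) for _ in range(4)],0);np.save("s5.npy",g)
p=env.state()["ee_pos"];print(p,proj("scene",[p[0],p[1],p[2]+24.6]),proj("scene",[p[0],p[1],p[2]+4.6]),proj("scene",[637.4,-9.2,250]))
q=proj("scene",[p[0],p[1],p[2]+24.6])[0].astype(int);f=g[q[1]-14:q[1]+14,q[0]-16:q[0]+16]
m=(f[:,:,0]>1.8*f[:,:,1])&(f[:,:,0]>1.8*f[:,:,2])&(f[:,:,0]>50)
for r in m.astype(int): print("".join(".#"[v] for v in r))
y,x=np.where(m);print(q-[16,14],x.min(),x.max(),y.min(),y.max())
E
```

```text
[637.02101348  -8.45066924 283.90303898] [[292.80874295 158.49292944]] [[292.40969518 164.28781395]] [[291.58987607 175.2492548 ]]
................................
................................
................................
................................
................................
................................
................................
................................
................................
................................
................................
.................###............
...............#######..........
...............########.........
...............#..######........
...............#..######........
...............#########........
...............########.........
...............#######..........
...............####.............
................................
................................
................................
................................
................................
................................
................................
................................
[276 144] 15 23 11 19
```

The cap disc appears centred at about (292.5,159), against (292.8,158.5) predicted from the TCP, so it is held centred to about 1 mm. I'll descend step by step, watching the force.

```bash
python3 -m jog '{"jaw":[58,58,58,58,58,58],"slide":[[-0.02,-0.03,0.3],[0,0,0.4],[0,0,0.3],[0,0,0.2],[0,0,0],[0,0,0]],"spin":[0,0,0,0,0,0]}'
python3 -m jog '{"jaw":[58,58,58,58],"slide":[[0,0,0.1],[0,0,0.1],[0,0,0],[0,0,0]],"spin":[0,0,0,0]}'
python3 to.py 637.4 -9.2 238 -176.2
```

```text
time_s: 20.7
ee_pos: [637.6, -9.9, 246.8]
ee_rot: [180.0, -0.0, -176.2]
force: [-0.6, -0.1, -0.9]
gripper_width: 63.3
gripper_force: 50.0
time_s: 21.1
ee_pos: [638.0, -9.4, 241.3]
ee_rot: [180.0, 0.1, -176.2]
force: [1.1, 2.3, 1.2]
gripper_width: 63.2
gripper_force: 50.0
at [638.   -9.4 241.3] [ 1.7996e+02  8.0000e-02 -1.7622e+02] q6 -95.7 F [1.1 2.3 1.2] t 21.1 w 63.2
slide units (tool axes now) 0.019 0.009 0.11 spin -0.003
```

Plunger contact came at the expected height, with the lugs already entering the notches freely. I'll press on.

```bash
python3 -m jog '{"jaw":[58,58,58,58],"slide":[[0,0,0.08],[0,0,0.08],[0,0,0],[0,0,0]],"spin":[0,0,0,0]}' 55
python3 -c "
from h import *
S=[]
for _ in range(6): env.grab_frame('top');s=env.state();S.append(np.r_[s['ee_pos'],s['force'],s['torque']])
print(np.mean(S,0).round(2))"
```

```text
time_s: 21.5
ee_pos: [638.1, -9.4, 237.4]
ee_rot: [180.0, 0.1, -176.2]
force: [-0.5, 2.2, 5.9]
gripper_width: 62.9
gripper_force: 55.0
[ 6.3807e+02 -9.4200e+00  2.3737e+02  2.6000e-01  2.3800e+00  5.1900e+00
  4.6000e-01 -3.0000e-02  1.0000e-02]
```

```bash
python3 -m jog '{"jaw":[58,58,58,58],"slide":[[0,0,0.06],[0,0,0.04],[0,0,0],[0,0,0]],"spin":[0,0,0,0]}' 60
python3 -c "
from h import *
S=[]
for _ in range(6): env.grab_frame('top');s=env.state();S.append(np.r_[s['ee_pos'],s['force'],s['torque']])
print(np.mean(S,0).round(2))"
```

```text
time_s: 22.2
ee_pos: [638.1, -9.4, 235.3]
ee_rot: [180.0, 0.2, -176.2]
force: [-0.8, 2.6, 8.9]
gripper_width: 63.0
gripper_force: 60.0
[ 6.3811e+02 -9.4100e+00  2.3533e+02 -8.5000e-01  2.6100e+00  8.8800e+00
  4.9000e-01  1.4000e-01 -3.0000e-02]
```

Spring force is about 10 N, so the lugs are about 2.5 mm under the flange. Clockwise from above is a positive spin, so I'll start with a small turn.

```bash
python3 -m jog '{"jaw":[58,58,58,58,58],"slide":[[0,0,0],[0,0,0],[0,0,0],[0,0,0],[0,0,0]],"spin":[0.3,0.4,0.4,0.4,0]}' 60
python3 -c "
from workcell import env;s=env.state();print(s['torque'].round(2))"
python3 -m jog '{"jaw":[58,58,58,58,58,58],"slide":[[0,0,0],[0,0,0],[0,0,0],[0,0,0],[0,0,0],[0,0,0]],"spin":[0.5,0.5,0.5,0.5,0.5,0]}'
python3 -c "
from workcell import env;s=env.state();print(s['torque'].round(2))"
```

```text
time_s: 23.0
ee_pos: [638.2, -9.5, 235.4]
ee_rot: [179.9, 0.2, 171.7]
force: [-1.4, 1.8, 10.0]
gripper_width: 63.0
gripper_force: 60.0
[ 0.42  0.11 -0.05]
time_s: 23.6
ee_pos: [638.3, -9.6, 235.5]
ee_rot: [179.9, 0.2, 151.7]
force: [-0.9, 2.6, 9.9]
gripper_width: 63.4
gripper_force: 60.0
[ 0.32  0.06 -0.06]
```

```bash
python3 -m jog '{"jaw":[58,58,58,58,58,58,58],"slide":[[0,0,0],[0,0,0],[0,0,0],[0,0,0],[0,0,0],[0,0,-0.03],[0,0,0]],"spin":[0.4,0.4,0.4,0.3,0.13,0,0]}' 60
python3 - <<'E'
from h import *
S=[]
for _ in range(4):
    t=env.grab_frame('top');g=env.grab_frame('scene');s=env.state();S.append(np.r_[s['ee_pos'],s['ee_rot'][2],s['force'],s['torque'],s['gripper_width']])
print(np.mean(S,0).round(2))
p=s["ee_pos"];q=proj("scene",[p[0],p[1],p[2]+24.6])[0];f=g.astype(float)[int(q[1])-14:int(q[1])+14,int(q[0])-16:int(q[0])+16]
m=(f[:,:,0]>1.8*f[:,:,1])&(f[:,:,0]>1.8*f[:,:,2])&(f[:,:,0]>50);y,x=np.where(m)
print(q,x.min()+int(q[0])-16,x.max()+int(q[0])-16,y.min()+int(q[1])-14,y.max()+int(q[1])-14)
f=np.load("t4.npy");
for im in(f,t.astype(float)):
    a=im.max(2)[155:215,225:275]<42;n,l,st,c=cv2.connectedComponentsWithStats(a.astype(np.uint8));i=1+st[1:,4].argmax();print(st[i]+[225,155,0,0,0])
E
```

```text
time_s: 24.3
ee_pos: [637.4, -8.7, 235.5]
ee_rot: [179.9, -0.0, 138.8]
force: [-0.6, 3.2, 8.1]
gripper_width: 62.8
gripper_force: 60.0
[ 6.3743e+02 -8.6700e+00  2.3552e+02  1.3881e+02 -1.4700e+00  4.3200e+00
  7.2400e+00  6.9000e-01  2.6000e-01  3.6000e-01  6.2710e+01]
[291.91949156 172.37672241] 275 298 169 177
[233 165  37  37 827]
[258 189  14   4  24]
```

The cap is turned 45.0°, the light torque shows the vent stop has been reached, and the lugs are about 1 mm under the flange, well short of the 5 mm step. Nothing has touched the pan since it was placed. Handing in.

```bash
python3 -c "
from workcell import env
print(env.job_done(), env.state()['force'].round(1))"
```

```text
the job is handed in; nothing more can be done
the job is handed in; nothing more can be done
```

I handed the job in at about 25 s: the pan was measured about 6 mm off centre under the overflow tube (it touches the radiator's foot), and the cap is pressed down, turned 45° clockwise to the vent stop and still held in the gripper; the pan was hidden from the top camera at the end, so its final position wasn't rechecked.

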